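Press the stone home in the clamp jig, then lift the setting block for inspection

ROBOT

A 6-joint arm with a two-finger parallel gripper is mounted at the origin on the work surface. World frame = base frame: x ahead of the robot, y to its left, z up, the work surface at z = 0. Lengths are in m, angles in degrees, forces in N, time in s.
With the tool pointing down it reaches from about 0.4 to 0.825 m from the base axis. Payload 7 kg.
Tool frame: the origin (TCP) lies midway between the tips of the shut fingers; the grasp point (between the pads) lies 19 mm behind it; z points along the fingers, y is the line along which they close (so a half turn about z gives the same grasp; the last joint's range is limited). The gripper opens to 88 mm and grips with 3 to 60 N. Pads are 19 mm wide; open, the fingers measure 130 mm over their backs; the gripper's body (78 mm by 193 mm) begins 47 mm behind the grasp point.
Start: joints at [-55.8, 20.546, 0.682, 0, -70.136, -16.507], TCP at [0.205, -0.643, 0.227] pointing down, gripper open.
Joint ranges: [-176.03, 176.03], [-82.01, 121.73], [-58.28, 71.71], [-173.87, 95.51], [-174.79, -0.11], [-173.66, 173.66]. Speed limits (degrees/s): [136.94, 136.94, 172.46, 180, 180, 180].

INTERFACE

Orientations are given as [roll, pitch, yaw] about the fixed x, y, z axes, in that order (R = Rz(yaw) Ry(pitch) Rx(roll)).
In Python, from plant import telemetry, viewer, workorder gives the robot as it stands. The module is installed in compiled form; this text tells all that it offers.
- The arm moves only by the tool carry_out, never from a script. Its argument "rows" is a list of rows, each a list of 6 numbers: the shift along the tool's x, y, z in m, then the turn, a rotation vector about the tool's x, y, z in rad. In form: [[tx, ty, tz, ax, ay, az], ...]. A call has 1 to 8 rows; each row is the pose to reach, as a shift and turn from the pose commanded when the call began, along the tool's axes at that moment; what a row does not reach only later rows make up. A row lasts 1/8 s, in which the tool goes at most 62.5 mm and 10.7 degrees, less where a joint would pass 70% of its speed; a pose out of reach is approached as far as the arm can. A call with a gripper value outside its range is refused whole. "grip" is the gripper's target within -1 to 1 (fully open at 1, half-way at 0, shut at -1), set as the call begins (left out, the last holds). The fingers move at their own pace and stop on an object; the grip force is fixed at half the most. Time passes only in rows, so rows that repeat a pose let the fingers close. It gives the time, the measured TCP pose, the force, the opening and the grip force at its end, in the units of the state.
- telemetry.get_obs(): the state, without advancing time (a new reading comes with each control period).
- viewer.snapshot(name): name is "scene" or "top" or "wrist"; returns the picture (400x640x3 uint8, red, green, blue); there is no depth.
- viewer.camera_info(name): a dict with "intrinsics" (3x3 intrinsics, pixels), "extrinsics" (4x4, takes a point from camera to world coordinates); the wrist camera has in their place "tool_from_camera" (4x4, takes a point from camera to tool coordinates, whose origin is the TCP and whose axes are the flange's). Camera axes: x right, y down, z forward; pixel columns grow to the right and rows downward; lengths in m; the calibration is good to about 2 mm. The wrist camera is an equidistant fisheye: a pixel r from the principal point sees the ray r / f radians off the axis. A picture is of the moment at which its call begins: read the wrist's pose just before it. camera_info takes no time and is no camera call.
- workorder.close_job(): hands the job in; it is judged then, once.
The state is a dict: "clock": time; "joint_pos": joint angles; "qvel": joint speeds; "tau": joint torques, N m; "tool_pos": TCP position; "orientation": TCP orientation; "force": force on the tool from outside, world axes, zero at the start; "moment": the same for the moment, N m; "opening": finger opening in m; "gripper_force": force on a finger pad.
Only numpy, scipy, OpenCV 4.12 (cv2) and the standard library are available. Lean on these libraries where they do the work, as an engineer would, in place of code of your own. Each camera call takes 0.05 s, during which the arm holds its last target. There are 200 camera calls.

TASK

On the jeweller's bench, swing the toggle clamp over and down onto the setting block in the jig and push it until the stone is fully home in its bezel, then swing the clamp right back again. Then lift the block straight out of the jig and finish while holding it in the gripper, steady and level, at least 10 cm above where it sat, touching nothing else; do not let it tip, and do not disturb the other things on the bench.

Things in the scene. Friction and masses are not known exactly. Their poses are not given: they have to be found in the camera images.
- nest (a point): Centre of the nest, on top of the fixed jig's aluminium plate (12 mm above the bench). x runs along the jig to the clamp hinge (at x = +90 mm), z up. Plate: x -70 to +145, y +/-50 mm. Stops and corner lugs 10 mm high stand round the block's ends with 2 mm play; the middle 58 mm of each long side is free for fingers. Hinge cheeks (x 73 to 107, y to +/-18 mm) rise 86 mm above the plate
- clamp_hinge (a point): Centre of the clamp's hinge pin, 73 mm above the plate, in the middle of the jig's width; its axes are the jig's (the hinge axis is y). It does not move with the clamp
- clamp_bar (a point): Middle of the clamp's T-bar handle: black round bar, 16 mm thick, 136 mm long, parallel to the hinge axis, at the end of the steel arm (16 mm wide, 12 thick), 140 mm from the hinge. It sticks out 60 mm on each side of the arm, so either side can be taken from above, some 38 mm from the middle; it travels on an arc about the hinge
- clamp (a joint): Clamp angle, rad. 0: arm level to the -x side of the hinge, its rubber pad (90 mm from the hinge) on a stone that is fully home; grows as it swings up and back; 1.57 upright; stop at 1.95. Starts open at 1.65 to 1.92. The 160 g arm has light friction: it stays, or falls gently to its side of upright. On a proud stone it rests at about 0.05; pressing the bar down takes it to about 0
- block_center (a point): Centre, half-way up, of the loose setting block in the jig: pale wood, 70 mm (its x) by 36 mm (y) by 48 mm high (z up), 80 to 170 g, long side along the jig's x. On its top a brass bezel 31 mm across and 5 mm high with a round dark blue stone (23 mm). Take it across its 36 mm width
- stone (a joint): How far the stone has been pushed down into its bezel, m: 0 to 0.001 at the start (standing 13 mm above the wood), 0.005 fully home (8 mm above it). It is a stiff push fit: it needs some 5 N on the stone (about 3 N down on the clamp bar) and stays where it is left
- done_block: A finished block of the same shape and size, stone home, standing loose on the bench about 15 to 18 cm beside the jig's nest: leave alone. Origin under its centre
- flux_jar: Small amber jar, 44 mm across, 50 mm tall, on the bench on the other side of the jig: leave alone. Origin under its centre
- tray: Teal tray 200 x 280 x 18 mm with brass offcuts, to the left: leave alone. Origin under its centre
- mallet: Wooden mallet, 270 mm long, 44 mm high, lying to the right: leave alone. Origin on the bench under its handle
- mandrel: Upright steel ring mandrel, foot 52 mm across, 150 mm tall, at the back left: leave alone. Origin under its centre
- saw: Saw frame with wooden handle lying flat, 255 x 110 mm, 26 mm high, at the right: leave alone. Origin on the bench at the middle of its blade
- bead_cup: Small white bowl 60 mm across, 30 mm tall, at the back right: leave alone. Origin under its centre
There are look-alikes about, which are no part of the job. What is shaped like the part that bears nest but red is not meant.

How it is judged:
By the outcome, as a careful person would: the job done as asked, in the order asked, and still so for the second after the job is handed in, while the arm keeps its last pose, push and grip.
It also fails if it takes over 64 s, if anything falls off the work surface, if the arm or the gripper's body presses on something with over 40 N, if the wrist force passes 120 N, or if a joint passes its speed limit or range.

## Working session

There is one attempt and no reset: what is moved stays moved. The work goes in short steps, Python scripts to look and compute and a tool call to move; the robot and the scene stay as the last step left them, time stands still between calls to the robot, and variables do not carry over. Pictures are saved under pics/ and viewed, at most 10 in all, crops included, and the job is handed in when it is done.

Besides the shell and the picture viewer there is one more tool, called by a JSON object that holds its "op" and its "data". carry_out: Moves the arm, as the interface text tells. Its arguments: {"type":"object","properties":{"rows":{"type":"array"},"grip":{"type":"number"}},"required":["rows"]}

```bash
mkdir -p pics
python3 - <<'E'
from plant import telemetry, viewer
import cv2,numpy as np
o=telemetry.get_obs(); print(o)
for n in ["scene","top"]:
    i=viewer.snapshot(n); cv2.imwrite(f"pics/{n}0.png",i[...,::-1]); c=viewer.camera_info(n); print(n,np.round(c["intrinsics"],2).tolist(),np.round(c["extrinsics"],4).tolist())
print(viewer.camera_info("wrist"))
E
```

```text
{'clock': 0.0, 'joint_pos': array([-5.57989093e+01,  2.05914733e+01,  6.33348658e-01, -2.13579732e-02,
       -7.01354213e+01, -1.65066530e+01]), 'qvel': array([-0.05764366, -0.05467883,  0.01367747, -0.08835435, -0.06125092,
        0.02937447]), 'tau': array([-2.50326171e-03, -5.82717633e+01,  2.93052560e+01,  6.99668258e+00,
        6.67315442e-03, -2.11327315e-04]), 'tool_pos': array([ 0.204987  , -0.64260201,  0.22561513]), 'orientation': array([ 1.79904604e+02, -7.33134440e-03, -1.62312830e+02]), 'force': array([-1.42440197, -0.92076232,  0.48927134]), 'moment': array([ 0.0241233 , -0.0215384 ,  0.00285205]), 'gripper_force': 0.0, 'opening': 0.08771988818773438}
scene [[516.2, 0.0, 309.63], [0.0, 516.2, 198.3], [0.0, 0.0, 1.0]] [[-0.689, 0.3626, -0.6276, 1.39], [0.7245, 0.3685, -0.5825, 0.8471], [0.0201, -0.856, -0.5166, 0.8322], [0.0, 0.0, 0.0, 1.0]]
top [[476.08, 0.0, 318.71], [0.0, 476.08, 201.97], [0.0, 0.0, 1.0]] [[0.0261, -0.9965, 0.0788, 0.4007], [-0.9995, -0.0273, -0.0146, 0.0278], [0.0167, -0.0784, -0.9968, 1.3775], [0.0, 0.0, 0.0, 1.0]]
{'intrinsics': array([[309.70691629,   0.        , 322.32724783],
       [  0.        , 309.70691629, 197.19225167],
       [  0.        ,   0.        ,   1.        ]]), 'tool_from_camera': array([[ 4.22085627e-04, -9.66725207e-01, -2.55816724e-01,
         6.86042044e-02],
       [ 9.99998787e-01,  7.91654401e-04, -1.34169160e-03,
         4.69823280e-04],
       [ 1.49956552e-03, -2.55815848e-01,  9.66724368e-01,
        -1.58472563e-01],
       [ 0.00000000e+00,  0.00000000e+00,  0.00000000e+00,
         1.00000000e+00]])}
```

View pics/scene0.png

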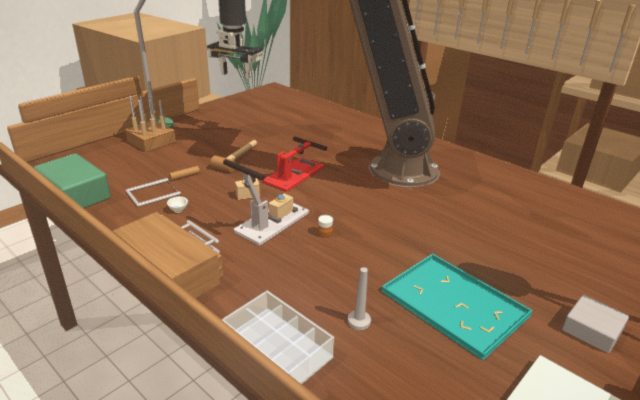

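View pics/top0.png

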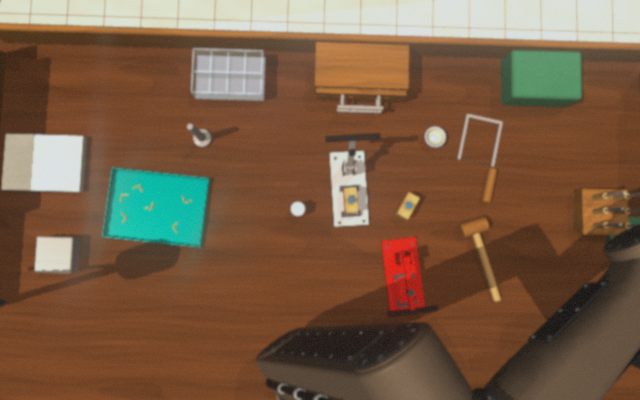

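The scene view shows the grey jig near (272,222) with its clamp tipped back, bar at about (243,170). The red look-alike sits beyond it. In the top view the plate spans (331..369, 151..227), the block is at (352,199) and the bar runs from (327,139) to (380,136).

```bash
cat > h.py <<'E'
import numpy as np,cv2
from plant import telemetry, viewer
from scipy.spatial.transform import Rotation as R
def ray(n,uv):
    c=viewer.camera_info(n);K=c["intrinsics"];E=c["extrinsics"]
    d=E[:3,:3]@np.linalg.solve(K,[uv[0],uv[1],1.]);return E[:3,3],d
def plane(n,uv,z):
    p,d=ray(n,uv);return p+d*(z-p[2])/d[2]
def proj(n,P):
    c=viewer.camera_info(n);E=np.linalg.inv(c["extrinsics"]);q=c["intrinsics"]@(E[:3,:3]@np.asarray(P)+E[:3,3]);return q[:2]/q[2]
def tri(a,b):
    (p,d),(q,e)=a,b
    s=np.linalg.lstsq(np.c_[d,-e],q-p,rcond=None)[0];A=p+d*s[0];B=q+e*s[1];return (A+B)/2,np.linalg.norm(A-B)
def toolrays(o,px):  # wrist rays in world
    c=viewer.camera_info("wrist");K=c["intrinsics"];T=c["tool_from_camera"]
    Rw=R.from_euler('xyz',o["orientation"],degrees=True).as_matrix()
    out=[]
    for u,v in px:
        x=np.array([u-K[0,2],v-K[1,2]]);r=np.linalg.norm(x);t=r/K[0,0]
        d=np.r_[np.sin(t)*x/max(r,1e-9),np.cos(t)]
        out.append((o["tool_pos"]+Rw@T[:3,3],Rw@T[:3,:3]@d))
    return out
E
python3 - <<'E'
from h import *
i=cv2.imread("pics/top0.png");h=cv2.cvtColor(i,cv2.COLOR_BGR2HSV)
def blob(m,roi):
    x0,y0,x1,y1=roi;k=np.zeros(m.shape,np.uint8);k[y0:y1,x0:x1]=m[y0:y1,x0:x1]*255
    c,_=cv2.findContours(k,cv2.RETR_EXTERNAL,cv2.CHAIN_APPROX_NONE);return max(c,key=cv2.contourArea)
c=blob((h[...,1]<50)&(h[...,2]>150),(322,143,378,235));r=cv2.minAreaRect(c)
b=cv2.boxPoints(r);print(r,b.tolist())
W=np.array([plane("top",p,.012) for p in b]);print(W.round(4).tolist(),"plate centre",W.mean(0).round(4))
for a in range(4): print(np.linalg.norm(W[a]-W[a-1]).round(4),np.degrees(np.arctan2(*(W[a]-W[a-1])[1::-1])).round(2))
c=blob(h[...,2]<50,(320,128,386,146));r=cv2.minAreaRect(c);print("bar",r)
bx=cv2.boxPoints(r)
for z in (.21,.223):print(plane("top",r[0],z))
cv2.imwrite("pics/z.png",np.hstack([cv2.resize(i[115:240,310:430],None,fx=4,fy=4,interpolation=2)[:500],cv2.resize(cv2.imread("pics/scene0.png")[140:250,210:320],(320,320))[:320].repeat(1,0) if 0 else cv2.copyMakeBorder(cv2.resize(cv2.imread("pics/scene0.png")[145:250,215:295],(320,420)),0,80,0,0,cv2.BORDER_CONSTANT)]))
E
```

```text
((348.7106018066406, 188.12557983398438), (74.58849334716797, 35.281654357910156), 85.98582458496094) [[328.5023193359375, 152.15773010253906], [363.69744873046875, 149.6879119873047], [368.91888427734375, 224.0934295654297], [333.7237548828125, 226.56324768066406]]
[[0.6544, -0.0169, 0.012], [0.6647, -0.119, 0.012], [0.4489, -0.1381, 0.012], [0.4392, -0.0371, 0.012]] plate centre [ 0.5518 -0.0778  0.012 ]
0.2162 5.37
0.1027 -84.27
0.2166 -174.95
0.1014 95.53Traceback (most recent call last):
  File "<stdin>", line 10, in <module>
  File "<stdin>", line 5, in blob
ValueError: max() iterable argument is empty
```

Run:
```python
from h import *
i=cv2.imread("pics/top0.png");s=cv2.imread("pics/scene0.png")
g=i[130:146,322:386].max(2);print(g[::2,::6])
m=(g<75).astype(np.uint8);c,_=cv2.findContours(m,cv2.RETR_EXTERNAL,2);c=max(c,key=cv2.contourArea);r=cv2.minAreaRect(c);u=np.array(r[0])+[322,130];print("bar",u,r)
for th in (1.65,1.75,1.85,1.92):
    a=np.radians(5.2);x=np.array([np.cos(a),np.sin(a),0]);n=plane("top",(0,0),.012)*0+np.array([.5518,-.0778,.012])-.0375*x
    H=n+.09*x+[0,0,.073];B=H-.14*np.cos(th)*x+[0,0,.14*np.sin(th)];y=np.array([-np.sin(a),np.cos(a),0])
    print(th,B.round(4),proj("top",B).round(1),[proj("scene",B+e*.068*y).round(1).tolist() for e in(-1,0,1)])
print(n,H,proj("top",n+[0,0,.061]),proj("scene",n+[0,0,.061]))
cv2.imwrite("pics/z.png",np.hstack([cv2.resize(i[115:240,310:420],None,fx=4,fy=4,interpolation=2),cv2.copyMakeBorder(cv2.resize(s[145:250,215:295],(320,420)),0,80,0,0,cv2.BORDER_CONSTANT)]))
```

```text
[[123 122 125 125 126 129 127 124 125 129 128]
 [126 123 122 122 122 124 123 117 117 113 127]
 [127 121 117 110 103 100  88  81  75  72 120]
 [125  86  78  71  67  66  68  65  65  62 121]
 [123  66  63  64  67  64  63  68  66  68  93]
 [123  65  68  73  77  87  91  99  81  81  88]
 [121  98 102 109 116 127 122 120 104 106 101]
 [119 119 120 123 123 135 122 120 122 121 102]]
bar [352.97605705 137.4371891 ] ((30.976057052612305, 7.437189102172852), (5.080507755279541, 52.1230354309082), 87.56334686279297)
1.65 [ 0.6151 -0.072   0.2246] [353.8 152.8] [[235.2, 152.3], [253.9, 159.8], [273.5, 167.8]]
1.75 [ 0.6289 -0.0708  0.2228] [353.3 147.4] [[231.5, 154.6], [250.2, 162.3], [269.8, 170.4]]
1.85 [ 0.6425 -0.0695  0.2196] [352.8 142.2] [[227.8, 157.5], [246.5, 165.3], [266.2, 173.5]]
1.92 [ 0.6518 -0.0687  0.2166] [352.5 138.7] [[225.3, 159.7], [244.0, 167.6], [263.6, 175.9]]
[ 0.51445434 -0.08119872  0.012     ] [ 0.60408393 -0.07304179  0.085     ] [351.42654287 199.02674168] [280.17288416 194.92553012]
```

View pics/z.png

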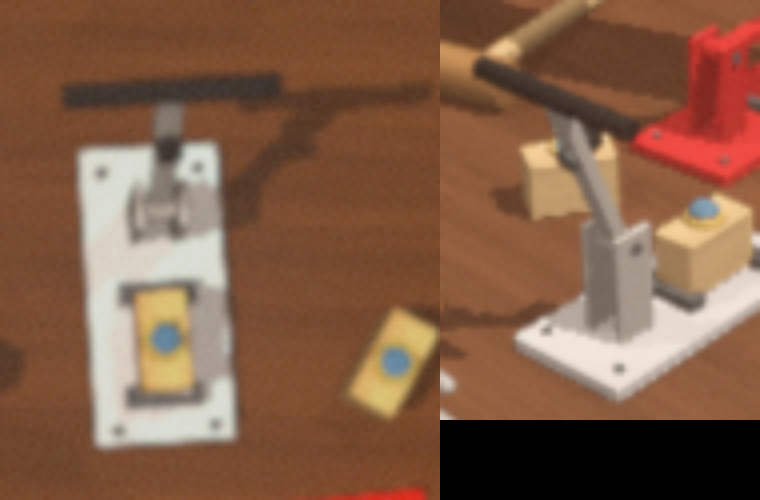

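The zoomed view confirms the hinge at the far (+x) end, the stone at about (351,199.5) matching my jig pose, and the clamp leaning back at roughly 1.92 rad. I'll grip the bar on its -y side.

```bash
cat >> h.py <<'E'
def goal(P,yaw):
    o=telemetry.get_obs();A=R.from_euler('xyz',o["orientation"],degrees=True);B=R.from_euler('xyz',[180,0,yaw],degrees=True)
    print("t",o["clock"].__round__(2),"p",o["tool_pos"].round(4),"rpy",o["orientation"].round(2),"F",o["force"].round(1),"op",round(o["opening"],4),"gf",round(o["gripper_force"],1),
     "-> shift",A.inv().apply(np.array(P)-o["tool_pos"]).round(4),"turn",(A.inv()*B).as_rotvec().round(4))
YJ=5.2
a=np.radians(YJ);JX=np.array([np.cos(a),np.sin(a),0]);JY=np.array([-np.sin(a),np.cos(a),0]);N=np.array([.5145,-.0812,.012]);H=N+.09*JX+[0,0,.073]
def bar(th,off=-.04): # TCP for gripping at bar centre, tool down
    return H-.14*np.cos(th)*JX+[0,0,.14*np.sin(th)]+off*JY+[0,0,-.012]
E
python3 -c "
from h import *
print(bar(1.93));goal(bar(1.93)+[0,0,.10],-84.8)"
```

```text
[ 0.65676639 -0.10841805  0.20406479]
t 0.1 p [ 0.205  -0.6426  0.2257] rpy [ 1.7991e+02 -1.0000e-02 -1.6231e+02] F [1.3 0.7 0.5] op 0.0875 gf 0.0 -> shift [-0.5927  0.3718 -0.0779] turn [ 1.4000e-03  9.0000e-04 -1.3529e+00]
```

{"op": "carry_out", "data": {"rows": [[-0.02,0.012,-0.05,0,0,0],[-0.06,0.037,-0.078,0,0,-0.12],[-0.1,0.063,-0.078,0,0,-0.28],[-0.15,0.094,-0.078,0,0,-0.44],[-0.2,0.125,-0.078,0,0,-0.6],[-0.25,0.157,-0.078,0,0,-0.76],[-0.3,0.188,-0.078,0,0,-0.92],[-0.35,0.22,-0.078,0,0,-1.08]], "grip": 1}}

```text
clock: 1.1
tool_pos: [0.4725, -0.3253, 0.3044]
orientation: [180.0, 0.0, -100.1]
force: [0.6, -0.8, 0.5]
opening: 0.0874
gripper_force: 0.0
```

```bash
sed -i 's/-\.012\]$/-.015]/' h.py; python3 -c "
from h import *
goal(bar(1.93)+[0,0,.10],-84.8)"
```

```text
t 1.1 p [ 0.4725 -0.3253  0.3044] rpy [ 1.7998e+02  1.0000e-02 -1.0012e+02] F [ 0.6 -0.8  0.5] op 0.0874 gf 0.0 -> shift [-0.2459 -0.1433  0.0033] turn [ 3.000e-04  2.000e-04 -2.674e-01]
```

{"op": "carry_out", "data": {"rows": [[-0.045,-0.026,0,0,0,-0.08],[-0.095,-0.055,0,0,0,-0.17],[-0.145,-0.084,0,0,0,-0.267],[-0.195,-0.114,0,0,0,-0.267],[-0.23,-0.134,0.002,0,0,-0.267],[-0.246,-0.143,0.003,0,0,-0.267],[-0.246,-0.143,0.003,0,0,-0.267]]}}

```text
clock: 1.98
tool_pos: [0.6571, -0.1102, 0.3005]
orientation: [179.9, 0.0, -85.1]
force: [-0.1, 0.1, -0.2]
opening: 0.0876
gripper_force: 0.0
```

```bash
python3 -c "
from h import *
goal(bar(1.93),-84.8)
o=telemetry.get_obs();i=viewer.snapshot('wrist');cv2.imwrite('pics/w1.png',i[...,::-1])
goal(bar(1.93),-84.8)
"
```

```text
t 1.98 p [ 0.6571 -0.1102  0.3005] rpy [179.9    0.   -85.06] F [-0.1  0.1 -0.2] op 0.0876 gf 0.0 -> shift [-0.0018 -0.      0.0995] turn [ 0.0017  0.0001 -0.0045]
t 2.02 p [ 0.6566 -0.1111  0.301 ] rpy [179.94  -0.   -85.11] F [-0.  -1.5  0.4] op 0.0878 gf 0.0 -> shift [-0.0026 -0.0005  0.1   ] turn [ 0.0011 -0.     -0.0053]
```

View pics/w1.png

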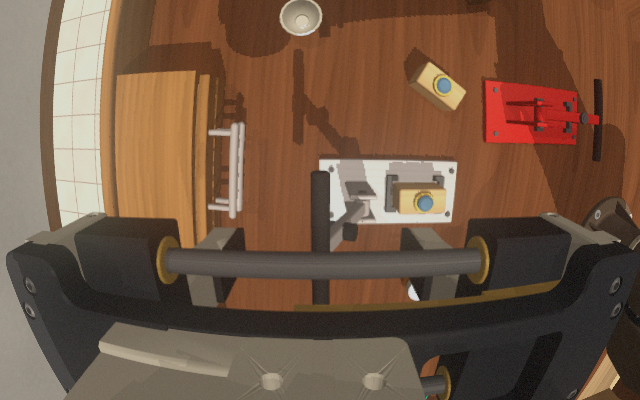

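The bar lies vertically at column 320, between the fingers (inner edges about 245 and 402), with its -y end at row 170 and the arm joining near row 235.

```bash
python3 -c "
from h import *
o=telemetry.get_obs()
def pl(px,z): 
    p,d=toolrays(o,[px])[0];q=p+d*(z-p[2])/d[2];e=q-N;return q.round(4),(e@JX).round(4),(e@JY).round(4)
print('barend',pl((320,171),.217));print('bar at 215',pl((320,215),.217))
for p in [(320,160),(457,160),(457,223)]:print('plate',pl(p,.012))
print('stone',pl((425,203),.072))
i=cv2.imread('pics/w1.png');print((i[190:215:12,300:345].max(2)))
"
```

```text
barend (array([ 0.6605, -0.1367,  0.217 ]), np.float64(0.1404), np.float64(-0.0685))
bar at 215 (array([ 0.6575, -0.1002,  0.217 ]), np.float64(0.1407), np.float64(-0.0319))
plate (array([ 0.6602, -0.1172,  0.012 ]), np.float64(0.1418), np.float64(-0.049))
plate (array([ 0.4488, -0.1391,  0.012 ]), np.float64(-0.0707), np.float64(-0.0517))
plate (array([ 0.4282, -0.037 ,  0.012 ]), np.float64(-0.0819), np.float64(0.0519))
stone (array([ 0.5145, -0.0812,  0.072 ]), np.float64(0.0), np.float64(0.0))
[[136 139 136 133 127 128 133 131 130 132 112  60  62  62  70  67  69  74
   75  73  72  73  72  73  74  74  75  67  68  72 202 219 219 217 217 217
  217 218 217 218 218 188 174 172 174]
 [137 135 128 128 131 133 131 130 134 131 111  64  64  63  68  67  68  70
   70  67  72  77  72  74  74  73  73  70  68  64 203 218 216 218 218 218
  217 219 217 217 218 218 217 202 161]
 [134 134 133 128 127 128 129 131 130 130 110  66  57  62  66  66  70  69
   69  69  72  71  73  73  70  69  71  72  69  76 111 120 128 162 218 217
  219 216 219 219 218 217 211 184 118]]
```

{"op": "carry_out", "data": {"rows": [[-0.002,0,0.03,0,0,0],[-0.002,0,0.06,0,0,0],[-0.002,0,0.085,0,0,0],[-0.002,0,0.1,0,0,0],[-0.002,0,0.1,0,0,0]]}}

```text
clock: 2.65
tool_pos: [0.6559, -0.1098, 0.201]
orientation: [179.9, -0.0, -85.2]
force: [0.8, 0.3, -0.2]
opening: 0.0874
gripper_force: 0.0
```

{"op": "carry_out", "data": {"rows": [[0,0,0,0,0,0],[0,0,0,0,0,0],[0,0,0,0,0,0],[0,0,0,0,0,0],[0,0,0,0,0,0],[0,0,0,0,0,0]], "grip": -1}}

```text
clock: 3.4
tool_pos: [0.6567, -0.109, 0.2015]
orientation: [180.0, 0.0, -85.1]
force: [0.5, -0.7, 0.3]
opening: 0.0332
gripper_force: 0.0
```

```bash
python3 -c "
from h import *
goal(bar(1.94),-84.8)
B0=bar(1.94)
for t in (1.8,1.6,1.4,1.2,1.0,.8,.6,.4,.2,.1,.05,0): 
    d=bar(t)-B0;print(t,(d@JX).round(4),d[2].round(4))
print(telemetry.get_obs()['joint_pos'])
"
```

```text
t 3.4 p [ 0.6567 -0.109   0.2015] rpy [180.     0.   -85.13] F [ 0.5 -0.7  0.3] op 0.0332 gf 0.0 -> shift [-0.0006 -0.0014  0.001 ] turn [ 0.0001  0.     -0.0057]
1.8 -0.0187 0.0058
1.6 -0.0464 0.0094
1.4 -0.0743 0.0074
1.2 -0.1013 -0.0001
1.0 -0.1262 -0.0128
0.8 -0.1481 -0.0301
0.6 -0.1661 -0.0515
0.4 -0.1795 -0.076
0.2 -0.1877 -0.1028
0.1 -0.1898 -0.1166
0.05 -0.1903 -0.1236
0 -0.1905 -0.1306
[ 7.31963827e+00  2.05640558e+01 -2.61850236e+00 -6.35130305e-04
 -6.68222933e+01 -2.44832155e+00]
```

{"op": "carry_out", "data": {"rows": [[0,0,0,0,0,0],[0,0,0,0,0,0],[0,0,0,0,0,0],[0,0,0,0,0,0],[0,0,0,0,0,0]]}}

```text
clock: 4.03
tool_pos: [0.6569, -0.109, 0.2017]
orientation: [-180.0, -0.0, -85.1]
force: [0.9, 0.0, 0.6]
opening: 0.0154
gripper_force: 30.0
```

```bash
python3 -c "
from h import *
goal(bar(1.94),-84.8)
goal(bar(1.4),-84.8)
"
```

```text
t 4.03 p [ 0.6569 -0.109   0.2017] rpy [-179.98   -0.    -85.13] F [0.9 0.  0.6] op 0.0154 gf 30.0 -> shift [-0.0006 -0.0013  0.0011] turn [-0.0004 -0.     -0.0057]
t 4.03 p [ 0.6569 -0.109   0.2017] rpy [-179.98   -0.    -85.13] F [0.9 0.  0.6] op 0.0154 gf 30.0 -> shift [-0.0002  0.073  -0.0063] turn [-0.0004 -0.     -0.0057]
```

{"op": "carry_out", "data": {"rows": [[0,0.012,-0.004,0,0,0],[0,0.026,-0.007,0,0,0],[0,0.04,-0.009,0,0,0],[0,0.0535,-0.0094,0,0,0],[0,0.0675,-0.0084,0,0,0],[0,0.081,-0.006,0,0,0],[0,0.0945,-0.0023,0,0,0],[0,0.101,0,0,0,0]]}}

```text
clock: 5.03
tool_pos: [0.5548, -0.1176, 0.201]
orientation: [179.9, 0.0, -85.1]
force: [3.2, 2.9, 2.0]
opening: 0.0151
gripper_force: 30.0
```

```bash
python3 -c "
from h import *
goal(bar(1.2),-84.8)
B0=telemetry.get_obs()['tool_pos']
for t in (1.1,1,.9,.8,.7,.6,.5,.4,.3): d=bar(t)-B0;print(t,(-d@JX).round(4),(-d[2]).round(4))
"
```

```text
t 5.03 p [ 0.5548 -0.1176  0.201 ] rpy [ 1.7994e+02  2.0000e-02 -8.5140e+01] F [3.2 2.9 2. ] op 0.0151 gf 30.0 -> shift [ 0.0001 -0.0025  0.0005] turn [ 0.001   0.0004 -0.0059]
1.1 0.0103 0.0062
1 0.0224 0.0132
0.9 0.0338 0.0213
0.8 0.0443 0.0305
0.7 0.0539 0.0408
0.6 0.0624 0.0519
0.5 0.0697 0.0639
0.4 0.0758 0.0765
0.3 0.0806 0.0896
```

{"op": "carry_out", "data": {"rows": [[0,0.0118,0.0062,0,0,0],[0,0.0238,0.013,0,0,0],[0,0.035,0.021,0,0,0],[0,0.0453,0.0302,0,0,0],[0,0.055,0.0405,0,0,0],[0,0.0634,0.0515,0,0,0],[0,0.0706,0.0635,0,0,0],[0,0.0766,0.076,0,0,0]]}}

```text
clock: 6.02
tool_pos: [0.4792, -0.1242, 0.1247]
orientation: [180.0, -0.0, -85.1]
force: [1.4, 4.3, 1.1]
opening: 0.0148
gripper_force: 30.0
```

```bash
python3 -c "
from h import *
goal(bar(.4),-84.8)
B0=telemetry.get_obs()['tool_pos']
for t in (.3,.2,.15,.1,.05,0,-.02): d=bar(t)-B0;print(t,(-d@JX).round(4),(-d[2]).round(4))
"
```

```text
t 6.03 p [ 0.4792 -0.1242  0.1247] rpy [179.99  -0.   -85.13] F [1.4 4.3 1.1] op 0.0148 gf 30.0 -> shift [ 0.0004 -0.0001  0.0002] turn [ 0.0001 -0.     -0.0058]
0.3 0.0047 0.0133
0.2 0.0082 0.0269
0.15 0.0094 0.0338
0.1 0.0103 0.0407
0.05 0.0108 0.0477
0 0.011 0.0547
-0.02 0.011 0.0575
```

Down to about 0.05, then press while watching force.

{"op": "carry_out", "data": {"rows": [[0,0.0025,0.0068,0,0,0],[0,0.0048,0.0135,0,0,0],[0,0.0068,0.02,0,0,0],[0,0.0082,0.027,0,0,0],[0,0.0094,0.034,0,0,0],[0,0.0103,0.041,0,0,0],[0,0.0108,0.047,0,0,0],[0,0.0108,0.047,0,0,0]]}}

```text
clock: 7.02
tool_pos: [0.4681, -0.1252, 0.0778]
orientation: [179.9, 0.0, -85.1]
force: [-2.8, 1.9, 0.8]
opening: 0.0151
gripper_force: 30.0
```

{"op": "carry_out", "data": {"rows": [[0,0,0.002,0,0,0],[0,0,0.004,0,0,0],[0,0,0.006,0,0,0],[0,0,0.007,0,0,0],[0,0,0.007,0,0,0]]}}

```text
clock: 7.65
tool_pos: [0.4678, -0.1252, 0.0714]
orientation: [179.9, 0.0, -85.1]
force: [-5.1, 2.1, 2.1]
opening: 0.0152
gripper_force: 30.0
```

```bash
python3 -c "
from h import *
goal(bar(0),-84.8)
"
```

```text
t 7.65 p [ 0.4678 -0.1252  0.0714] rpy [179.88   0.   -85.14] F [-5.1  2.1  2.1] op 0.0152 gf 30.0 -> shift [ 0.0004 -0.0005  0.0014] turn [ 0.0021  0.     -0.006 ]
```

{"op": "carry_out", "data": {"rows": [[0,0,0.001,0,0,0],[0,0,0.002,0,0,0],[0,0,0.003,0,0,0],[0,0,0.003,0,0,0]]}}

```text
clock: 8.15
tool_pos: [0.4677, -0.1252, 0.0684]
orientation: [179.9, 0.0, -85.1]
force: [-6.4, 2.6, 2.7]
opening: 0.015
gripper_force: 30.0
```

{"op": "carry_out", "data": {"rows": [[0,0,0.001,0,0,0],[0,0,0.002,0,0,0],[0,0,0.002,0,0,0]]}}

```text
clock: 8.52
tool_pos: [0.4677, -0.1252, 0.0664]
orientation: [179.9, 0.0, -85.1]
force: [-4.6, 1.9, 2.3]
opening: 0.0151
gripper_force: 30.0
```

{"op": "carry_out", "data": {"rows": [[0,0,0.001,0,0,0],[0,0,0.002,0,0,0],[0,0,0.002,0,0,0]]}}

```text
clock: 8.9
tool_pos: [0.4678, -0.1253, 0.0653]
orientation: [179.9, -0.0, -85.1]
force: [-9.2, 3.5, 13.4]
opening: 0.0152
gripper_force: 30.0
```

```bash
python3 -c "
from h import *
goal(bar(0),-84.8)
i=viewer.snapshot('wrist')[...,::-1];s=viewer.snapshot('scene')[...,::-1]
cv2.imwrite('pics/p2.png',np.hstack([cv2.resize(i[100:330,200:470],(432,368)),cv2.resize(s[170:250,225:305],(368,368),interpolation=2)]))
"
```

```text
t 8.9 p [ 0.4678 -0.1253  0.0653] rpy [ 1.7988e+02 -1.0000e-02 -8.5120e+01] F [-9.2  3.5 13.4] op 0.0152 gf 30.0 -> shift [ 0.0004 -0.0005 -0.0047] turn [ 0.002  -0.0002 -0.0057]
```

View pics/p2.png

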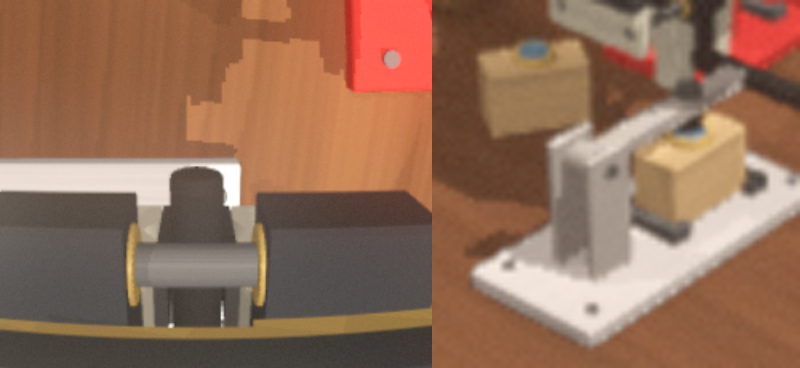

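The side view shows the arm level with the pad on the stone, and the force has jumped to 13 N, so the stone is on its stop. I'll give a final small press, then swing the clamp back along the arc.

{"op": "carry_out", "data": {"rows": [[0,0,0.0007,0,0,0],[0,0,0.0007,0,0,0]]}}

```text
clock: 9.25
tool_pos: [0.4678, -0.1253, 0.0651]
orientation: [179.9, -0.0, -85.1]
force: [-12.0, 4.0, 20.1]
opening: 0.0151
gripper_force: 30.0
```

{"op": "carry_out", "data": {"rows": [[0,0,-0.008,0,0,0],[0,-0.0015,-0.021,0,0,0],[0,-0.004,-0.034,0,0,0],[0,-0.0085,-0.048,0,0,0],[0,-0.014,-0.061,0,0,0],[0,-0.021,-0.0735,0,0,0],[0,-0.029,-0.085,0,0,0],[0,-0.038,-0.096,0,0,0]]}}

```text
clock: 10.25
tool_pos: [0.4997, -0.1226, 0.1596]
orientation: [179.2, 0.0, -85.2]
force: [-25.6, 4.6, 15.7]
opening: 0.0149
gripper_force: 30.0
```

```bash
python3 -c "
from h import *
goal(bar(.753),-84.8)
B0=telemetry.get_obs()['tool_pos']
for t in (.85,.95,1.05,1.15,1.25,1.35,1.45,1.55,1.65,1.75,1.85,1.92,1.95): d=bar(t)-B0;print(t,(-d@JX).round(4),(-d[2]).round(4))
"
```

```text
t 10.25 p [ 0.4997 -0.1226  0.1596] rpy [ 1.792e+02  4.000e-02 -8.521e+01] F [-25.6   4.6  15.7] op 0.0149 gf 30.0 -> shift [ 0.0001 -0.0063 -0.0063] turn [ 0.0139  0.0007 -0.0072]
0.85 -0.0161 -0.0156
0.95 -0.0271 -0.0243
1.05 -0.0389 -0.0319
1.15 -0.0513 -0.0382
1.25 -0.0644 -0.0433
1.35 -0.0779 -0.047
1.45 -0.0917 -0.0494
1.55 -0.1056 -0.0504
1.65 -0.1196 -0.05
1.75 -0.1335 -0.0482
1.85 -0.1471 -0.045
1.92 -0.1564 -0.042
1.95 -0.1604 -0.0405
```

{"op": "carry_out", "data": {"rows": [[0,0.003,0,0,0,0],[0,0.005,0,0,0,0],[0,0.005,0,0,0,0]]}}

```text
clock: 10.62
tool_pos: [0.5001, -0.1225, 0.1603]
orientation: [179.8, 0.0, -85.2]
force: [-8.8, 1.6, 3.6]
opening: 0.015
gripper_force: 30.0
```

```bash
python3 -c "
from h import *
goal(bar(.7),-84.8)
B0=telemetry.get_obs()['tool_pos']
for t in (.7,.75,.85,.95,1.05,1.15,1.25,1.35): d=bar(t)-B0;print(t,(-d@JX).round(4),(-d[2]).round(4))
s=viewer.snapshot('scene')[...,::-1]
cv2.imwrite('pics/p3.png',cv2.resize(s[150:250,225:325],(500,500),interpolation=2))
"
```

```text
t 10.62 p [ 0.5001 -0.1225  0.1603] rpy [ 1.7983e+02  1.0000e-02 -8.5150e+01] F [-8.8  1.6  3.6] op 0.015 gf 30.0 -> shift [ 0.0002 -0.001   0.0001] turn [ 0.003   0.0001 -0.0062]
0.7 -0.001 0.0001
0.75 -0.0057 -0.0051
0.85 -0.0157 -0.0148
0.95 -0.0267 -0.0235
1.05 -0.0385 -0.0311
1.15 -0.0509 -0.0374
1.25 -0.064 -0.0425
1.35 -0.0775 -0.0463
```

View pics/p3.png

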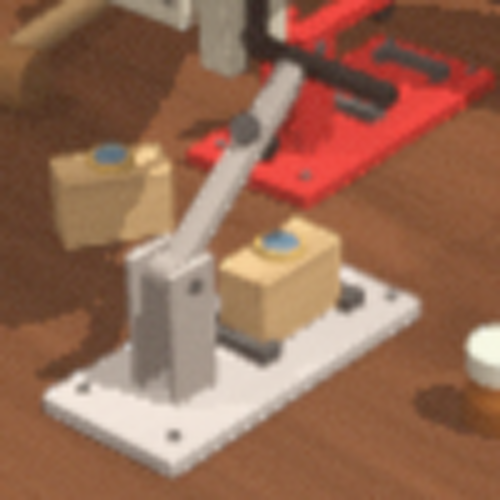

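The stone now looks as low as on the finished block, and the clamp is at about 0.7 rad, still in the grip. I'll carry on back along the modelled arc.

{"op": "carry_out", "data": {"rows": [[0,-0.004,-0.005,0,0,0],[0,-0.014,-0.0148,0,0,0],[0,-0.025,-0.0235,0,0,0],[0,-0.037,-0.031,0,0,0],[0,-0.0495,-0.0375,0,0,0],[0,-0.0625,-0.0425,0,0,0],[0,-0.076,-0.0465,0,0,0],[0,-0.076,-0.0465,0,0,0]]}}

```text
clock: 11.68
tool_pos: [0.5796, -0.1163, 0.2084]
orientation: [-179.8, -0.1, -85.1]
force: [-4.2, -0.2, 8.2]
opening: 0.015
gripper_force: 30.0
```

```bash
python3 -c "
from h import *
goal(bar(1.35),-84.8)
B0=telemetry.get_obs()['tool_pos']
for t in (1.35,1.45,1.55,1.65,1.75,1.82,1.88,1.92,1.94): d=bar(t)-B0;print(t,(-d@JX).round(4),(-d[2]).round(4))
"
```

```text
t 11.68 p [ 0.5796 -0.1163  0.2084] rpy [-1.7983e+02 -9.0000e-02 -8.5100e+01] F [-4.2 -0.2  8.2] op 0.015 gf 30.0 -> shift [-0.0009  0.0023  0.0018] turn [-0.0029 -0.0015 -0.0052]
1.35 0.0023 0.0018
1.45 -0.0115 -0.0005
1.55 -0.0254 -0.0015
1.65 -0.0394 -0.0011
1.75 -0.0533 0.0007
1.82 -0.0629 0.0028
1.88 -0.0709 0.0051
1.92 -0.0762 0.0069
1.94 -0.0789 0.0079
```

{"op": "carry_out", "data": {"rows": [[0,-0.0115,-0.002,0,0,0],[0,-0.0254,-0.003,0,0,0],[0,-0.0394,-0.003,0,0,0],[0,-0.0533,-0.001,0,0,0],[0,-0.063,0.001,0,0,0],[0,-0.071,0.0035,0,0,0],[0,-0.0775,0.006,0,0,0],[0,-0.0775,0.006,0,0,0]]}}

```text
clock: 12.68
tool_pos: [0.6558, -0.1096, 0.1993]
orientation: [180.0, -0.0, -85.1]
force: [-0.4, -5.3, 0.5]
opening: 0.015
gripper_force: 30.0
```

{"op": "carry_out", "data": {"rows": [[0,0,0,0,0,0],[0,0,0,0,0,0],[0,0,0,0,0,0],[0,0,0,0,0,0],[0,0,0,0,0,0],[0,0,0,0,0,0],[0,0,0,0,0,0],[0,0,0,0,0,0]], "grip": 0.6}}

```text
clock: 13.68
tool_pos: [0.6548, -0.1092, 0.2004]
orientation: [-180.0, 0.0, -85.1]
force: [-0.6, 0.4, -0.5]
opening: 0.0705
gripper_force: 0.0
```

```bash
python3 -c "
from h import *
goal(bar(1.94),-84.8)
"
```

```text
t 13.68 p [ 0.6548 -0.1092  0.2004] rpy [-179.99    0.    -85.13] F [-0.6  0.4 -0.5] op 0.0705 gf 0.0 -> shift [-0.0006 -0.0033 -0.0002] turn [-0.0001  0.     -0.0058]
```

{"op": "carry_out", "data": {"rows": [[0,0,-0.03,0,0,0],[0,0,-0.065,0,0,0],[0,0,-0.1,0,0,0],[-0.005,0.03,-0.1,0,0,0],[-0.01,0.06,-0.1,0,0,0.17],[-0.015,0.09,-0.1,0,0,0.34],[-0.025,0.115,-0.1,0,0,0.51],[-0.04,0.14,-0.1,0,0,0.68]]}}

```text
clock: 14.68
tool_pos: [0.511, -0.0813, 0.3005]
orientation: [-180.0, 0.0, -124.4]
force: [-0.6, 0.2, 0.2]
opening: 0.0701
gripper_force: 0.0
```

```bash
python3 -c "
from h import *
goal(N+[0,0,.13],-174.8)
"
```

```text
t 14.68 p [ 0.511  -0.0813  0.3005] rpy [-1.7999e+02  1.0000e-02 -1.2445e+02] F [-0.6  0.2  0.2] op 0.0701 gf 0.0 -> shift [-0.002  -0.0029  0.1585] turn [-1.000e-04  3.000e-04  8.788e-01]
```

{"op": "carry_out", "data": {"rows": [[-0.002,-0.003,0.02,0,0,0.17],[-0.002,-0.003,0.04,0,0,0.34],[-0.002,-0.003,0.06,0,0,0.51],[-0.002,-0.003,0.08,0,0,0.68],[-0.002,-0.003,0.09,0,0,0.85],[-0.002,-0.003,0.1,0,0,0.879],[-0.002,-0.003,0.1,0,0,0.879]], "grip": 0.7}}

```text
clock: 15.55
tool_pos: [0.5151, -0.0813, 0.1998]
orientation: [-180.0, -0.1, -174.3]
force: [-0.3, -0.1, -0.3]
opening: 0.0745
gripper_force: 0.0
```

```bash
python3 -c "
from h import *
o=telemetry.get_obs();i=viewer.snapshot('wrist')[...,::-1];s=viewer.snapshot('scene')[...,::-1]
cv2.imwrite('pics/w2f.png',i)
goal(N+[0,0,.012],-174.8)
cv2.imwrite('pics/w2.png',np.hstack([cv2.resize(i[60:330,160:480],(474,400)),cv2.resize(s[150:250,215:295],(320,400),interpolation=2)]))
"
```

```text
t 15.65 p [ 0.5157 -0.0813  0.2007] rpy [-1.7999e+02  2.0000e-02 -1.7431e+02] F [-0.2 -0.9 -0. ] op 0.0744 gf 0.0 -> shift [0.0013 0.0003 0.1767] turn [-0.0001  0.0004  0.0085]
```

View pics/w2.png

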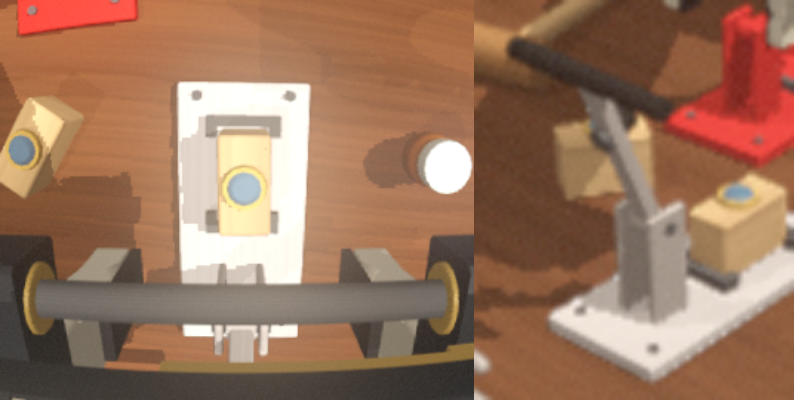

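The clamp is fully back and the stone sits low in its bezel at wrist pixel (324,188). I'll refine the block centre and yaw from this view.

```bash
python3 -c "
from h import *
o=telemetry.get_obs();i=cv2.imread('pics/w2f.png');h=cv2.cvtColor(i,cv2.COLOR_BGR2HSV)
def pl(px,z): 
    p,d=toolrays(o,[px])[0];q=p+d*(z-p[2])/d[2];return q
k=np.zeros(h.shape[:2],np.uint8);k[160:215,295:350]=cv2.inRange(h,(95,60,60),(125,255,255))[160:215,295:350]
M=cv2.moments(k,True);u=(M['m10']/M['m00'],M['m01']/M['m00']);q=pl(u,.068);e=q-N;print('stone',u,q,e@JX,e@JY,M['m00'])
k=np.zeros(h.shape[:2],np.uint8);k[130:225,295:355]=cv2.inRange(h,(12,50,120),(30,255,255))[130:225,295:355]
c=max(cv2.findContours(k,0,1)[0],key=cv2.contourArea);b=cv2.boxPoints(cv2.minAreaRect(c));W=np.array([pl(p,.060) for p in b]);print(b);print(W.round(4));print([(np.linalg.norm(W[j]-W[j-1]).round(4),np.degrees(np.arctan2(*(W[j]-W[j-1])[1::-1])).round(1)) for j in range(4)],W.mean(0))
goal(q*[1,1,0]+[0,0,.022],-174.8)
"
```

```text
Traceback (most recent call last):
ZeroDivisionError: float division by zero
```

```bash
python3 -c "
from h import *
o=telemetry.get_obs();i=cv2.imread('pics/w2f.png');h=cv2.cvtColor(i,cv2.COLOR_BGR2HSV)
print(h[187,300:350:5].tolist())
def pl(px,z): 
    p,d=toolrays(o,[px])[0];q=p+d*(z-p[2])/d[2];return q
k=np.zeros(h.shape[:2],np.uint8);k[160:215,300:350]=cv2.inRange(h,(85,40,40),(135,255,255))[160:215,300:350]
M=cv2.moments(k,True);u=(M['m10']/M['m00'],M['m01']/M['m00']) if M['m00'] else (324,187.5);q=pl(u,.068);e=q-N;print('stone',u,q,e@JX,e@JY,M['m00'])
k=np.zeros(h.shape[:2],np.uint8);k[140:225,295:355]=cv2.inRange(h,(12,50,120),(30,255,255))[140:225,295:355]
c=max(cv2.findContours(k,0,1)[0],key=cv2.contourArea);b=cv2.boxPoints(cv2.minAreaRect(c));W=np.array([pl(p,.060) for p in b]);print(b);print([(np.linalg.norm(W[j]-W[j-1]).round(4),np.degrees(np.arctan2(*(W[j]-W[j-1])[1::-1])).round(1)) for j in range(4)],W.mean(0))
goal(q*[1,1,0]+[0,0,.022],-174.8)
"
```

```text
[[14, 28, 228], [14, 29, 229], [23, 107, 247], [101, 22, 185], [100, 35, 209], [101, 35, 212], [100, 36, 211], [100, 33, 204], [18, 91, 252], [30, 10, 255]]
stone (324, 187.5) [ 0.51442229 -0.07978207  0.068     ] 5.111557727026359e-05 0.00141913294322991 0.0
[[300. 147.]
 [346. 147.]
 [346. 218.]
 [300. 218.]]
[(np.float64(0.0723), np.float64(-175.2)), (np.float64(0.0445), np.float64(95.7)), (np.float64(0.0723), np.float64(6.7)), (np.float64(0.047), np.float64(-84.3))] [ 0.51218507 -0.08096992  0.06      ]
t 15.65 p [ 0.5157 -0.0813  0.2007] rpy [-1.7999e+02  2.0000e-02 -1.7431e+02] F [-0.2 -0.9 -0. ] op 0.0744 gf 0.0 -> shift [0.0012 0.0017 0.1787] turn [-0.0001  0.0004  0.0085]
```

{"op": "carry_out", "data": {"rows": [[0.001,0.001,0.035,0,0,0.0085],[0.001,0.001,0.07,0,0,0.0085],[0.001,0.001,0.105,0,0,0.0085],[0.001,0.001,0.14,0,0,0.0085],[0.001,0.001,0.165,0,0,0.0085],[0.001,0.001,0.1785,0,0,0.0085],[0.001,0.001,0.1785,0,0,0.0085],[0.001,0.001,0.1785,0,0,0.0085]]}}

```text
clock: 16.65
tool_pos: [0.5153, -0.0803, 0.0229]
orientation: [180.0, 0.1, -174.9]
force: [0.0, 0.3, 0.7]
opening: 0.0744
gripper_force: 0.0
```

{"op": "carry_out", "data": {"rows": [[0,0,0,0,0,0],[0,0,0,0,0,0],[0,0,0,0,0,0],[0,0,0,0,0,0],[0,0,0,0,0,0],[0,0,0,0,0,0],[0,0,0,0,0,0],[0,0,0,0,0,0]], "grip": -1}}

```text
clock: 17.65
tool_pos: [0.5145, -0.0804, 0.0219]
orientation: [-180.0, 0.0, -174.9]
force: [-0.4, 1.1, 2.1]
opening: 0.0355
gripper_force: 30.0
```

Block gripped at 35.5 mm with low side force. Lifting straight up.

{"op": "carry_out", "data": {"rows": [[0,0,-0.004,0,0,0],[0,0,-0.012,0,0,0],[0,0,-0.025,0,0,0],[0,0,-0.042,0,0,0],[0,0,-0.06,0,0,0],[0,0,-0.08,0,0,0],[0,0,-0.1,0,0,0],[0,0,-0.118,0,0,0]]}}

```text
clock: 18.65
tool_pos: [0.5145, -0.0804, 0.1416]
orientation: [180.0, 0.1, -174.9]
force: [0.1, -0.1, -0.9]
opening: 0.0358
gripper_force: 30.0
```

{"op": "carry_out", "data": {"rows": [[0,0,-0.012,0,0,0],[0,0,-0.02,0,0,0],[0,0,-0.022,0,0,0],[0,0,-0.022,0,0,0],[0,0,-0.022,0,0,0],[0,0,-0.022,0,0,0]]}}

```text
clock: 19.4
tool_pos: [0.5142, -0.0804, 0.1614]
orientation: [-180.0, -0.0, -174.9]
force: [-0.5, 0.0, -1.1]
opening: 0.0362
gripper_force: 30.0
```

```bash
python3 -c "
from h import *
goal(N,-174.8)
i=viewer.snapshot('wrist')[...,::-1];s=viewer.snapshot('scene')[...,::-1]
cv2.imwrite('pics/f.png',np.hstack([cv2.resize(i[60:330,160:480],(474,400)),cv2.resize(s[130:250,215:311],(320,400),interpolation=2)]))
"
```

```text
t 19.4 p [ 0.5142 -0.0804  0.1614] rpy [-1.8000e+02 -5.0000e-02 -1.7494e+02] F [-0.5  0.  -1.1] op 0.0362 gf 30.0 -> shift [-0.0003 -0.0008  0.1494] turn [-0.     -0.0008 -0.0025]
```

View pics/f.png

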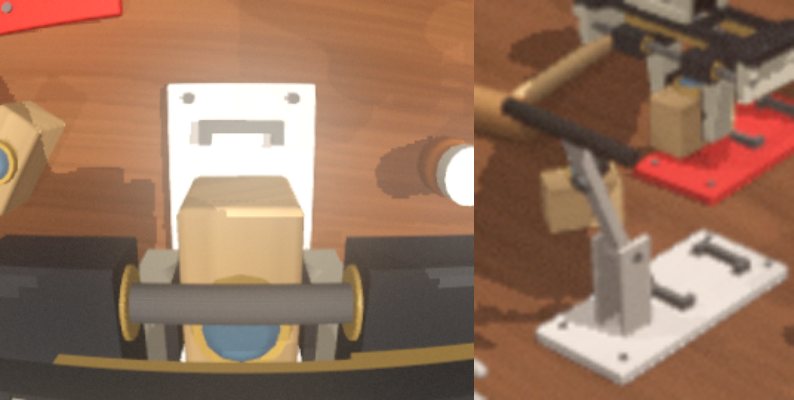

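The block is held level between the fingers about 14 cm above the empty nest. The clamp is fully back, and the finished block and jar have not moved.

```bash
python3 -c "
from plant import workorder
print(workorder.close_job())"
```

```text
the job is handed in; nothing more can be done
None
```

The job is handed in at about 19.5 s: stone pressed home by sight and a 20 N stop, clamp swung fully back, block held level about 14 cm above its nest; no verdict was returned.

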